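# Hold the ticket clip open astride the menu card

### The job

Pick up the black spring clip from the counter by its two handles, squeeze them together so that its jaws gape wide, and bring it level to the free upright edge of the small standing menu card, so that a colleague can slip a ticket in beside the card. Finish while still holding the clip there in the gripper, squeezed open: about half-way up the card, the edge well inside the jaws (about 20 mm), one jaw on each side and neither touching the card. Do not shift the card's stand, and leave the sauce bottle and the pot alone.

Things in the scene. Friction and masses are not known exactly. Their poses are not given: they have to be found in the camera images.
- clip: Black plastic spring clip like a big clothes peg, 65 g, lying with its hinge axis upright, 40 mm high. Origin: on the hinge axis, at its underside; z up, x towards the jaws, y across (frame fixed to the +y half; symmetric about x when shut). Jaws reach to x = +52 mm, 22 mm wide together, shut at the tips. It starts with the jaws pointing away from the robot, within 0.7 rad of +x.
- clip_grip (a point): Point on the clip's x axis, 40 mm behind the hinge, 20 mm above its underside, midway between the two flat handles (5 mm thick, 40 mm high) while it is shut. They splay back from the hinge to x = -52 mm: 55 mm wide over their ends, about 48 mm here. Grasp them here across y; squeezed to the stop they are parallel, 21 mm over their outer faces. Takes about 5 N at first, 11 N at the stop; grip with about 20 N.
- clip_jaw (a joint): Opening angle between the clip's halves: 0 = jaws shut (spring), 0.62 = handles squeezed to the stop. Each half then has turned 0.31 rad, and the jaw tips gape about 31 mm between inner faces, still about 50 mm ahead of the hinge, 90 mm ahead of the grip point.
- tip_a (a point): Point on the inner (gripping) face of the tip of the clip's +y jaw, at mid height (20 mm above the clip's underside), 50 mm ahead of the hinge.
- tip_b (a point): The same point on the -y jaw; the two meet when the clip is shut.
- board: Menu card upright in a loose steel foot, 0.9 kg. White stiff card 4 mm thick, 160 mm long, lower edge 20 mm, top edge 120 mm above the counter. Origin: on the counter below the free upright edge, which faces the robot within 0.45 rad; x along the card away from that edge, z up. The foot (120 x 70 x 20 mm, ridge to 36 mm along the card) begins 55 mm behind the free edge.
- board_edge (a point): Middle of the card's free upright edge, 70 mm above the counter; axes as those of the board.
- squeeze_bottle: Translucent sauce squeeze bottle with a cone nozzle, 58 mm diameter, 177 mm high; leave it alone. Origin under its centre.
- sauce_pot: Lidded steel sauce pot, 134 mm diameter, 99 mm high; leave it alone. Origin under its centre.
Things that resemble listed ones, but are neither listed nor needed, are in the scene too. Of the things like the clip, leave any that is red; of the rest the smaller one is meant. Leave any green look-alike of the board alone.

How it is judged:
On the way:
1. the clip is held squeezed open by the fingers, lifted clear of the counter (value of joint clip_jaw above 0.45 rad and height (world z) of each of tip_a, tip_b above 0.035 m and contact force between the fingers and clip above 2 N), for 0.2 s.
At the end, for the whole second after the job is handed in: Fingers hold the clip, still, off the counter, within 0.35 rad of level, open beyond 0.45 rad; both jaw tips 10-35 mm past the free edge, 45-98 mm above the counter, on opposite sides of the card, 4 mm or more from its mid-plane; neither clip nor arm touches the board (under 0.3 N) (value of joint clip_jaw above 0.45 rad and x of tip_a in the frame of board between 0.01 and 0.035 m and z of tip_a in the frame of board between 0.045 and 0.098 m and x of tip_b in the frame of board between 0.01 and 0.035 m and z of tip_b in the frame of board between 0.045 and 0.098 m and ((y of tip_a in the frame of board above 0.004 m and y of tip_b in the frame of board below -0.004 m) or (y of tip_a in the frame of board below -0.004 m and y of tip_b in the frame of board above 0.004 m)) and contact force between the fingers and clip above 2 N and contact force between each of clip, the arm and board below 0.3 N and (angle between clip's own z axis and vertical below 0.35 rad or angle between clip's own z axis and vertical above 2.79 rad) and linear speed of clip below 0.02 m/s); the arm keeps its last pose, push and grip.
It fails at once if the menu card's stand is shifted or tipped by more than 12 mm (distance of board_edge from where it was at the start of the episode above 0.012 m).
It fails at once if a bystander is moved by more than 20 mm (distance of any of squeeze_bottle, sauce_pot from where it was at the start of the episode above 0.02 m).
It also fails if it takes over 35 s, if anything falls off the work surface, if the arm or the gripper's body presses on something with over 40 N, if the wrist force passes 120 N, or if a joint passes its speed limit or range.

### The arm

A 6-joint arm with a two-finger parallel gripper is mounted at the origin on the work surface. World frame = base frame: x ahead of the robot, y to its left, z up, the work surface at z = 0. Lengths are in m, angles in rad, forces in N, time in s.
With the tool pointing down it reaches from about 0.375 to 0.975 m from the base axis. Payload 3.8 kg.
Tool frame: the origin (TCP) lies on the centre line of the jaws, within the pads' length; the fingertips stand 8 mm ahead of it and the grasp point (between the pads) lies 11 mm behind it; z points along the fingers, y is the direction in which the jaws open and shut (so a half turn about z gives the same grasp; the last joint's range is limited). The gripper opens to 85 mm and grips with 20 to 120 N. Pads are 22 mm wide; open, the fingers measure 114 mm over their backs; the gripper's body (76 mm by 85 mm) begins 54 mm behind the grasp point. The pads swing forward as they close: fully open they stand 13 mm farther back than shut.
Start: joints at [1.07, 0.264, 1.604, -0, 1.274, -0.037], TCP at [0.302, 0.604, 0.239] pointing down, gripper open.
Joint ranges: [-2.63, 2.63], [-0.94, 2.18], [0.31, 2.57], [-1.31, 4.45], [0, 2.66], [-2.55, 2.55]. Speed limits (rad/s): [2.57, 2.57, 3.14, 3.14, 3.14, 3.14].

### API

Orientations are given as a rotation vector (axis times angle).
In Python, from workcell import bot gives the robot as it stands.
- The arm moves only by the tool arm_command, never from a script. Its arguments are lists of equal length, an entry for each row: "slide": the shift along the tool's x, y, z in m, a list of three; "angular": the turn, a rotation vector about the tool's x, y, z in degrees, a list of three; "hand": the finger opening in m, from 0 to 0.0854. A call has exactly 8 rows; each row shifts and turns the pose as measured when the row begins, along the tool's axes as they then stand; what a row does not reach is not made up. A row lasts 1/10 s, in which the tool goes at most 50 mm and 8.59 degrees, less where a joint would pass 70% of its speed; a pose out of reach is approached as far as the arm can. A call is refused whole if a number of a shift passes 0.05 or a number of a turn 8.59, either way. A call with a gripper value outside its range is refused whole. The fingers move at their own pace and stop on an object; "squeeze" is the grip in N (left out, the last holds). Time passes only in rows, so rows that do not move let the fingers close, or fill a call up. It gives the time, the measured TCP pose, the force and the opening at its end, in the units of the state.
- bot.read_state(): the state, without advancing time (a new reading comes with each control period).
- bot.read_camera(name): name is "side" or "top"; returns the picture (384x512x3 uint8, red, green, blue); there is no depth.
- bot.get_calibration(name): a dict with "fx", "fy", "cx", "cy" (pixels), "R" (3x3) and "t" (3): a world point X has camera coordinates R X + t. Camera axes: x right, y down, z forward; pixel columns grow to the right and rows downward; lengths in m; the calibration is good to about 2 mm. A picture is of the moment at which its call begins. get_calibration takes no time and is no camera call.
- bot.finish_job(): hands the job in, once; it reports no verdict.
The state is a dict: "time": time; "q": joint angles; "joint_vel": joint speeds; "joint_torque": joint torques, N m; "tool_pos": TCP position; "tcp_rot": TCP orientation; "wrist_force": force on the tool from outside, world axes, zero at the start; "torque": the same for the moment, N m; "width": opening from 0.0 (shut) to 1.0 (fully open).
Only numpy, scipy, OpenCV 4.12 (cv2) and the standard library are available. Lean on these libraries where they do the work, as an engineer would, in place of code of your own. Each camera call takes 0.05 s, during which the arm holds its last target.

## Working session

There is one attempt and no reset: what is moved stays moved. The work goes in short steps, Python scripts to look and compute and a tool call to move; the robot and the scene stay as the last step left them, time stands still between calls to the robot, and variables do not carry over. Pictures are saved under pics/ and viewed, and the job is handed in when it is done.

Besides the shell and the picture viewer there is one more tool, called after "Request:" by a JSON object that holds its "api" and its "payload". arm_command: Moves the arm, as the interface text tells. Its arguments: {"type":"object","properties":{"slide":{"type":"array","items":{"type":"array","items":{"type":"number"}}},"angular":{"type":"array","items":{"type":"array","items":{"type":"number"}}},"hand":{"type":"array","items":{"type":"number"}},"squeeze":{"type":"number"}},"required":["slide","angular","hand"]}

```bash
mkdir -p pics
python3 - <<'E'
from workcell import bot
import cv2
for n in("side","top"):
    im=bot.read_camera(n); cv2.imwrite(f"pics/{n}0.png",im[:,:,::-1])
    c=bot.get_calibration(n); print(n,c)
s=bot.read_state(); print(s)
E
```

```text
side {'fx': 497.8705125112133, 'fy': 497.8705125112133, 'cx': 246.29955205798703, 'cy': 178.38831708077197, 'R': array([[ 0.93833629, -0.34549934, -0.01245807],
       [-0.18719963, -0.4774573 , -0.8584817 ],
       [ 0.29065667,  0.80787668, -0.51269286]]), 't': array([-0.45928856,  0.16257939,  1.34758638])}
top {'fx': 499.9012520151101, 'fy': 499.9012520151101, 'cx': 252.19082007597083, 'cy': 194.6366263519812, 'R': array([[ 8.57394892e-04, -9.99999621e-01, -1.48493459e-04],
       [-9.76791412e-01, -8.05690274e-04, -2.14191244e-01],
       [ 2.14191043e-01,  3.28693614e-04, -9.76791733e-01]]), 't': array([-0.01645956,  0.46367137,  1.5630155 ])}
{'time': 0.1, 'q': array([ 1.07011618e+00,  2.64713093e-01,  1.60526178e+00,  9.69261574e-06,
        1.27370288e+00, -3.68953267e-02]), 'joint_vel': array([ 0.00023362, -0.00072402, -0.00257713,  0.00132338,  0.00133163,
        0.00104505]), 'joint_torque': array([ 3.19485680e-04, -5.16706181e+01, -3.68591630e+01, -2.57842396e-05,
        6.23924512e-03,  1.05146859e-05]), 'tool_pos': array([0.30163273, 0.60312271, 0.23804959]), 'tcp_rot': array([-0.72187452, -3.05695219,  0.00315322]), 'wrist_force': array([ 0.03935822, -0.09576564, -0.52664004]), 'torque': array([-0.02761201,  0.01971678,  0.02180099]), 'width': 0.9998135208755712}
```

View pics/side0.png

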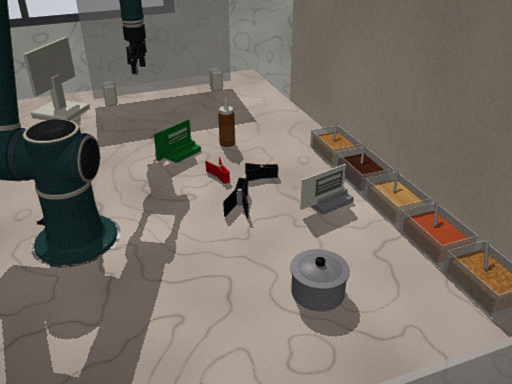

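View pics/top0.png

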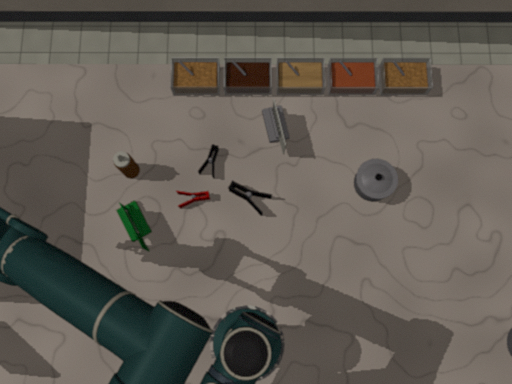

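Black clip-like things in the top view: one at about (208,160) and a larger one at (250,195). The red one at (193,198) is excluded. The white card spans (275,103)–(285,152), and the green look-alike is at (134,223). I'll confirm the clip in an enlarged crop.

Run:
```python
import cv2,numpy as np
a=cv2.imread("pics/top0.png")[90:220,165:305]; b=cv2.imread("pics/side0.png")[150:230,190:370]
cv2.imwrite("pics/ctop.png",cv2.resize(a,None,fx=4.5,fy=4.5,interpolation=cv2.INTER_CUBIC))
cv2.imwrite("pics/cside.png",cv2.resize(b,None,fx=4.4,fy=4.4,interpolation=cv2.INTER_CUBIC))
```

```text
(no output)
```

View pics/ctop.png

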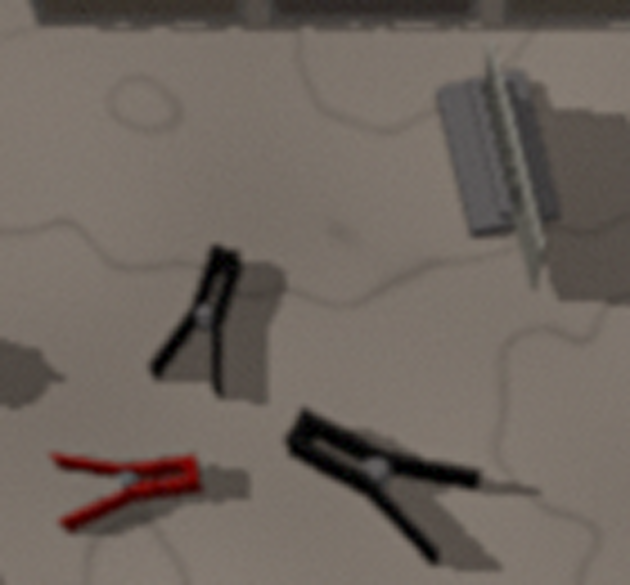

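View pics/cside.png

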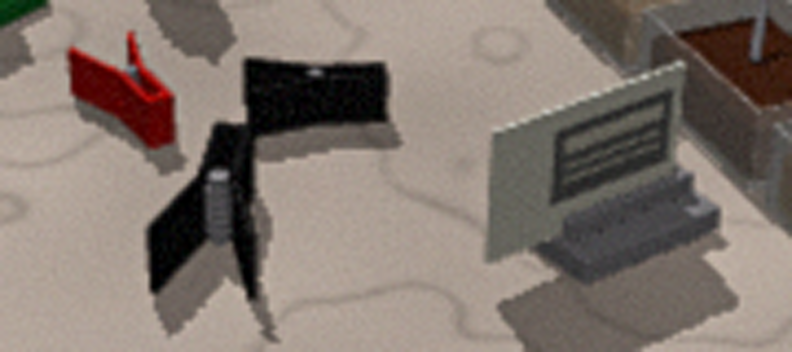

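The target is the clip at (208,160) in the top view: it's black, and the smaller of the two black ones. Both clips' jaws point away from their splayed handles, so its jaws face up-image (+x). The card's free edge is the lower end, at about (284,152). Next I'll measure both.

```bash
cat > h.py <<'E'
import cv2,numpy as np
from workcell import bot
C={n:bot.get_calibration(n) for n in("side","top")}
def ray(n,u,v):
    c=C[n];d=c["R"].T@np.array([(u-c["cx"])/c["fx"],(v-c["cy"])/c["fy"],1]);return -c["R"].T@c["t"],d
def cast(n,u,v,z):
    o,d=ray(n,u,v);return o+d*(z-o[2])/d[2]
def proj(n,X):
    c=C[n];p=c["R"]@np.asarray(X)+c["t"];return np.array([c["fx"]*p[0]/p[2]+c["cx"],c["fy"]*p[1]/p[2]+c["cy"]])
def tri(a,b):
    (o1,d1),(o2,d2)=ray("side",*a),ray("top",*b)
    s=np.linalg.lstsq(np.c_[d1,-d2],o2-o1,rcond=None)[0];p,q=o1+s[0]*d1,o2+s[1]*d2
    return (p+q)/2,np.linalg.norm(p-q)
E
python3 - <<'E'
from h import *
t=lambda u,v:(165+u/4.5-.39,90+v/4.5-.39)
s=lambda u,v:(190+u/4.4-.39,150+v/4.4-.39)
np.set_printoptions(precision=4,suppress=True)
P={k:cast("top",*t(*p),.04) for k,p in dict(hinge=(203,313),tipL=(217,250),tipR=(238,256),hL=(156,370),hR=(219,390)).items()}
for k,p in P.items(): print(k,p)
ax=(P["tipL"]+P["tipR"])/2-P["hinge"];print("len",np.linalg.norm(ax),np.arctan2(ax[1],ax[0]))
hm=(P["hL"]+P["hR"])/2; ax=(P["tipL"]+P["tipR"])/2-hm;print(np.linalg.norm(ax),np.arctan2(ax[1],ax[0]),np.linalg.norm(P["hL"]-P["hR"]))
d=P["hL"]-P["hR"];print("perp",np.arctan2(d[1],d[0])-np.pi/2)
print("hinge side", proj("side",P["hinge"]),"(crop 315,72)->",s(315,72))
im=cv2.imread("pics/top0.png").astype(int)
m=((im.max(2)<38)).astype(np.uint8);m[:140]=0;m[185:]=0;m[:,:190]=0;m[:,230:]=0
c=max(cv2.findContours(m,0,2)[0],key=cv2.contourArea);print(cv2.contourArea(c),cv2.minAreaRect(c))
ys,xs=np.nonzero(m)
for y in range(ys.min(),ys.max()+1): print(y,xs[ys==y])
# card
print("edge top side/top",s(492,131),)
for z in(.02,.12):
  print(z,"side", cast("side",*s(492,131) if z==.12 else s(487,261),z))
A=cast("side",*s(492,131),.12);B=cast("side",*s(684,63),.12);print(A,B,np.linalg.norm(A-B),np.arctan2(*(B-A)[1::-1]))
print("proj top",proj("top",A),proj("top",B))
A=cast("top",*t(534,288),.12);print(A);
A=cast("top",*t(543,240),.12);B=cast("top",*t(489,50),.12);print(A,B,np.linalg.norm(A-B))
E
```

```text
hinge [0.5856 0.1242 0.04  ]
tipL [0.634  0.1148 0.04  ]
tipR [0.6294 0.0992 0.04  ]
hL [0.5424 0.1576 0.04  ]
hR [0.5274 0.1114 0.04  ]
len 0.04914375480191006 -0.35739467989223994
0.10063196283065341 -0.2771876000541673 0.04857606210993532
perp -0.31418471888414623
hinge side [260.8946 165.713 ] (crop 315,72)-> (261.2009090909091, 165.9736363636364)
58.5 ((211.8299560546875, 160.3127899169922), (7.267563343048096, 30.610660552978516), 9.090276718139648)
145 [213]
146 [212 213 214 215 216]
147 [212 213 214 215 216 217]
148 [212 213 214 215 216 217]
149 [211 212 213 214 215 216 217]
150 [211 212 213 214 215 216 217]
151 [211 212 215 216 217]
152 [210 211 212 215 216]
153 [210 211 214 215 216]
154 [210 211 214 215 216]
155 [209 210 211 214 215]
156 [209 210 213 214 215]
157 [209 213 214 215]
158 [213 214]
159 [213 214]
160 [207 212 213 214]
161 [206 207 208 212 213]
162 [205 206 207 208 212 213]
163 [205 206 207 212 213]
164 [204 205 206 212 213]
165 [203 204 205 212 213]
166 [202 203 204 205 212 213]
167 [202 203 204 213]
168 [201 202 203 212 213]
169 [200 201 202 212 213]
170 [199 200 201 202 212 213]
171 [199 200 201 212 213]
172 [199 200 213]
173 [213]
174 [213]
175 [213]
176 [213]
edge top side/top (301.4281818181818, 179.3827272727273)
0.02 side [ 0.6107 -0.1173  0.02  ]
0.12 side [ 0.6083 -0.1195  0.12  ]
[ 0.6083 -0.1195  0.12  ] [ 0.763  -0.0869  0.12  ] 0.15804363217830136 0.20728582279147775
proj top [285.0248 145.115 ] [274.2855  99.1959]
[ 0.5804 -0.1136  0.12  ]
[ 0.6155 -0.1204  0.12  ] [ 0.7577 -0.0837  0.12  ] 0.146902671119341
```

```bash
cat >> h.py <<'E'
from scipy.spatial.transform import Rotation as Ro
np.set_printoptions(precision=4,suppress=True)
def plan(target,yaw,tilt=None):
    """tool-frame shift (in current axes) to target TCP and turn so that tool y = clip y at yaw, pointing down"""
    s=bot.read_state();R=Ro.from_rotvec(s["tcp_rot"])
    y=np.array([-np.sin(yaw),np.cos(yaw),0]);z=np.array([0,0,-1.]);x=np.cross(y,z)
    G=Ro.from_matrix(np.c_[x,y,z])
    d=np.asarray(target)-s["tool_pos"]
    print("t",s["time"],"pos",s["tool_pos"],"w",s["width"],"F",s["wrist_force"],"q",s["q"])
    print("shift tool",R.inv().apply(d),"after-turn axes",G.inv().apply(d),"turn deg",np.degrees((R.inv()*G).as_rotvec()))
E
python3 - <<'E'
from h import *
plan((.548,.137,.235),-.30)
for k,z in(((231,182),.05),((203,191),.03)): print(cast("top",*k,z))
print(proj("top",(.6107,-.1173,.02)),"vs",(165+534/4.5,90+288/4.5))
E
```

```text
t 0.1 pos [0.3016 0.6031 0.238 ] w 0.9998135208755712 F [ 0.0394 -0.0958 -0.5266] q [ 1.0701  0.2647  1.6053  0.      1.2737 -0.0369]
shift tool [-0.4289 -0.3067  0.0037] after-turn axes [-0.3731 -0.3725  0.003 ] turn deg [-0.1187 -0.0147 -9.3843]
[0.5057 0.0527 0.05  ]
[0.4802 0.145  0.03  ]
[282.4555 153.7175] vs (283.6666666666667, 154.0)
```

Request:
{"api": "arm_command", "payload": {"slide": [[-0.036,-0.026,0],[-0.036,-0.026,0],[-0.036,-0.026,0],[-0.036,-0.026,0],[-0.036,-0.026,0],[-0.036,-0.026,0],[-0.036,-0.026,0],[-0.036,-0.026,0]], "angular": [[0,0,0],[0,0,0],[0,0,0],[0,0,0],[0,0,0],[0,0,0],[0,0,0],[0,0,0]], "hand": [0.074,0.074,0.074,0.074,0.074,0.074,0.074,0.074], "squeeze": 20}}

```text
time: 0.9
tool_pos: [0.467, 0.2814, 0.2326]
tcp_rot: [-0.704, -3.056, 0.011]
wrist_force: [0.4, 0.2, 0.2]
width: 0.868
```

```bash
python3 -c "
from h import *
plan((.548,.137,.235),-.30)"
```

```text
t 0.9 pos [0.467  0.2814 0.2326] w 0.8677337466539858 F [0.3954 0.1689 0.2377] q [ 0.4976  0.0285  1.8844 -0.0018  1.2369 -0.6199]
shift tool [-0.136  -0.0944 -0.0021] after-turn axes [-0.12   -0.114  -0.0024] turn deg [-0.4238 -0.2298 -8.7501]
```

Request:
{"api": "arm_command", "payload": {"slide": [[-0.034,-0.0236,0],[-0.034,-0.0236,0],[-0.034,-0.0236,0],[-0.034,-0.0236,0],[0,0,0],[0,0,0],[0,0,0],[0,0,0]], "angular": [[0,0,0],[0,0,0],[0,0,0],[0,0,0],[-0.2,-0.1,-4.4],[-0.2,-0.1,-4.4],[0,0,0],[0,0,0]], "hand": [0.074,0.074,0.074,0.074,0.074,0.074,0.074,0.074]}}

```text
time: 1.7
tool_pos: [0.5505, 0.1224, 0.2291]
tcp_rot: [-0.477, -3.1, 0.006]
wrist_force: [-0.3, -0.2, -0.2]
width: 0.867
```

```bash
python3 -c "
from h import *
plan((.548,.137,.08),-.30)
for n in ('side','top'): cv2.imwrite(f'pics/{n}1.png',bot.read_camera(n)[:,:,::-1])
a=cv2.imread('pics/top1.png')[90:220,165:305];b=cv2.imread('pics/side1.png')[90:220,190:330]
cv2.imwrite('pics/c1.png',cv2.resize(np.hstack([a,b]),None,fx=2.8,fy=2.8,interpolation=2))"
```

```text
t 1.7 pos [0.5505 0.1224 0.2291] w 0.866958759427316 F [-0.2944 -0.2218 -0.2197] q [ 0.1759  0.0654  1.8525 -0.0021  1.2297 -1.0885]
shift tool [0.0061 0.0138 0.149 ] after-turn axes [0.0066 0.0132 0.1491] turn deg [-0.2618 -0.2524 -0.3207]
```

View pics/c1.png

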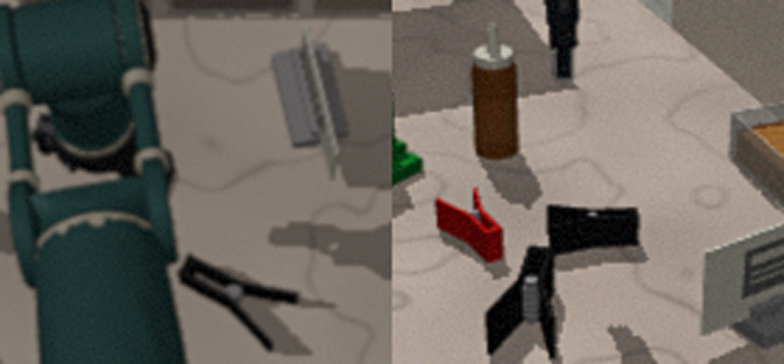

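The arm hides the clip in the top view now, while the side view shows the gripper directly above the scene. I'm descending.

Request:
{"api": "arm_command", "payload": {"slide": [[0.003,0.0065,0.035],[0.003,0.006,0.035],[0,0,0.035],[0,0,0.03],[0,0,0.01],[0,0,0],[0,0,0],[0,0,0]], "angular": [[-0.25,-0.25,-0.3],[0,0,0],[0,0,0],[0,0,0],[0,0,0],[0,0,0],[0,0,0],[0,0,0]], "hand": [0.074,0.074,0.074,0.074,0.074,0.074,0.074,0.074]}}

```text
time: 2.6
tool_pos: [0.5517, 0.1417, 0.0855]
tcp_rot: [0.466, 3.097, 0.006]
wrist_force: [0.5, 0.3, -0.2]
width: 0.865
```

```bash
python3 -c "
from h import *
plan((.548,.137,.014),-.30)
cv2.imwrite('pics/side2.png',bot.read_camera('side')[:,:,::-1])
b=cv2.imread('pics/side2.png')[110:210,200:330]
cv2.imwrite('pics/c2.png',cv2.resize(b,None,fx=5,fy=5,interpolation=2))"
```

```text
t 2.6 pos [0.5517 0.1417 0.0855] w 0.8647186049456457 F [ 0.5337  0.2843 -0.1622] q [ 0.2077  0.2046  1.9815  0.      0.9451 -1.0644]
shift tool [ 0.0028 -0.006   0.0714] after-turn axes [ 0.0022 -0.0056  0.0715] turn deg [0.2881 0.5186 0.0758]
```

View pics/c2.png

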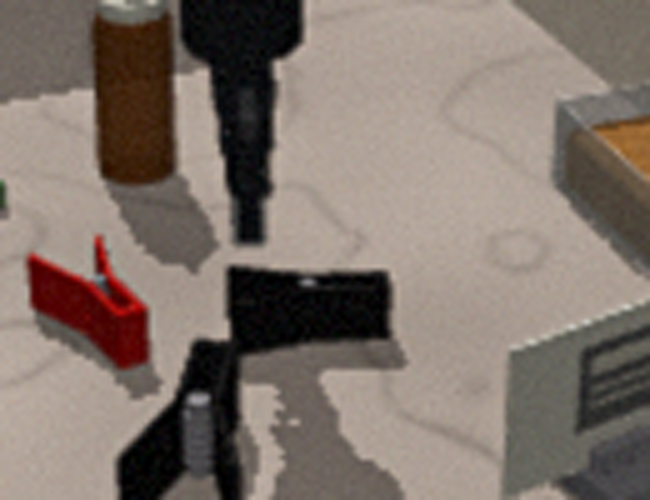

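The fingertips at crop x≈249 stand over the handle, 20 px ahead of its rear end at 230. At about 1.5 px/mm that's the grip point, so I'm going down with the small correction.

Request:
{"api": "arm_command", "payload": {"slide": [[0.002,-0.005,0.02],[0.001,0,0.02],[0,0,0.018],[0,0,0.009],[0,0,0],[0,0,0],[0,0,0],[0,0,0]], "angular": [[0.3,0.5,0],[0,0,0],[0,0,0],[0,0,0],[0,0,0],[0,0,0],[0,0,0],[0,0,0]], "hand": [0.074,0.074,0.074,0.074,0.074,0.074,0.074,0.074]}}

```text
time: 3.45
tool_pos: [0.5529, 0.1373, 0.0201]
tcp_rot: [0.468, 3.096, 0.005]
wrist_force: [-0.2, -0.6, 0.1]
width: 0.868
```

```bash
python3 -c "
from h import *
plan((.548,.137,.014),-.30)
cv2.imwrite('pics/side3.png',bot.read_camera('side')[:,:,::-1])
b=cv2.imread('pics/side3.png')[110:210,200:330]
cv2.imwrite('pics/c3.png',cv2.resize(b,None,fx=5,fy=5,interpolation=2))"
```

```text
t 3.45 pos [0.5529 0.1373 0.0201] w 0.8678495854440751 F [-0.2429 -0.6221  0.0698] q [ 0.2002  0.2926  2.0168 -0.0011  0.8212 -1.0701]
shift tool [ 0.0046 -0.0018  0.006 ] after-turn axes [ 0.0045 -0.0018  0.0061] turn deg [0.2624 0.5735 0.0124]
```

View pics/c3.png

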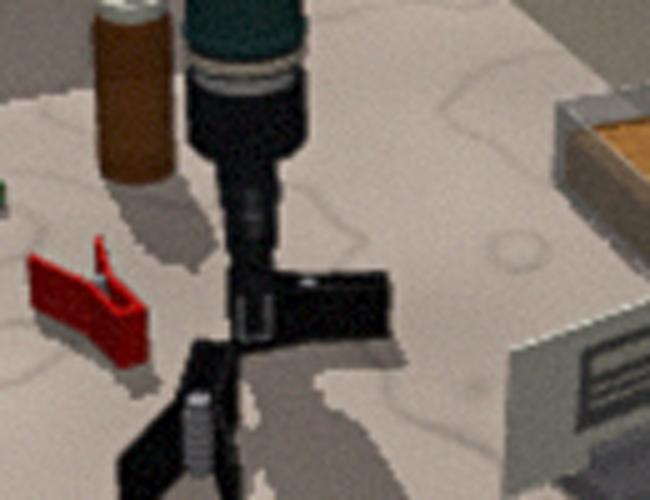

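Request:
{"api": "arm_command", "payload": {"slide": [[0.004,-0.001,0.006],[0.001,0,0],[0,0,0],[0,0,0],[0,0,0],[0,0,0],[0,0,0],[0,0,0]], "angular": [[0.3,0.6,0],[0,0,0],[0,0,0],[0,0,0],[0,0,0],[0,0,0],[0,0,0],[0,0,0]], "hand": [0.074,0.074,0.02,0.015,0.01,0.01,0.01,0.01], "squeeze": 22}}

```text
time: 4.3
tool_pos: [0.5504, 0.1393, 0.018]
tcp_rot: [0.468, 3.102, 0.003]
wrist_force: [-0.3, 0.8, -0.8]
width: 0.239
```

```bash
python3 -c "
from h import *
plan((.548,.137,.1),-.30)
cv2.imwrite('pics/side4.png',bot.read_camera('side')[:,:,::-1])
b=cv2.imread('pics/side4.png')[110:210,200:330]
cv2.imwrite('pics/c4.png',cv2.resize(b,None,fx=5,fy=5,interpolation=2))"
```

```text
t 4.3 pos [0.5504 0.1393 0.018 ] w 0.2385544296365233 F [-0.3118  0.7572 -0.77  ] q [ 0.2037  0.2961  2.0172  0.0007  0.8236 -1.0679]
shift tool [ 0.0013 -0.0027 -0.082 ] after-turn axes [ 0.0016 -0.0029 -0.082 ] turn deg [0.1572 0.2204 0.0179]
```

View pics/c4.png

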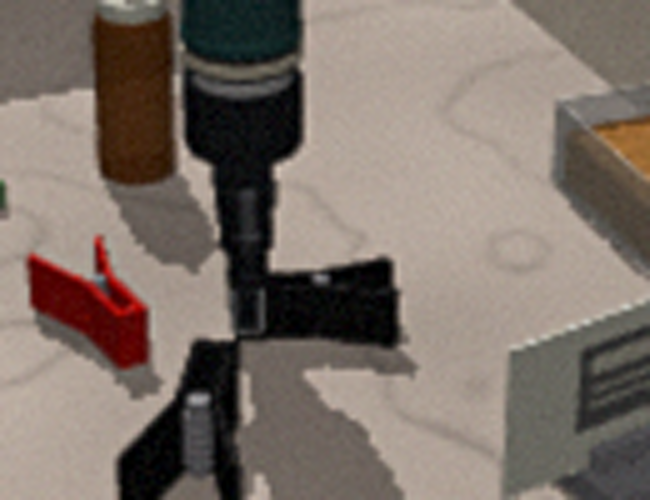

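Opening is 20.4 mm, so the handles are at the stop and the jaws gape. I'm lifting.

Request:
{"api": "arm_command", "payload": {"slide": [[0,0,-0.015],[0,0,-0.025],[0,0,-0.03],[0,0,-0.025],[0,0,-0.01],[0,0,0],[0,0,0],[0,0,0]], "angular": [[0,0,0],[0,0,0],[0,0,0],[0,0,0],[0,0,0],[0,0,0],[0,0,0],[0,0,0]], "hand": [0.01,0.01,0.01,0.01,0.01,0.01,0.01,0.01]}}

```text
time: 5.15
tool_pos: [0.5469, 0.1383, 0.1264]
tcp_rot: [-0.469, -3.104, 0.0]
wrist_force: [-0.6, -0.8, -1.8]
width: 0.236
```

```bash
python3 -c "
from h import *
plan((.482,-.146,.12),.21)
cv2.imwrite('pics/side5.png',bot.read_camera('side')[:,:,::-1])
b=cv2.imread('pics/side5.png')[80:210,200:360]
cv2.imwrite('pics/c5.png',cv2.resize(b,None,fx=4.5,fy=4.5,interpolation=2))"
```

```text
t 5.15 pos [0.5469 0.1383 0.1264] w 0.23636377992757082 F [-0.6103 -0.7803 -1.7776] q [ 0.2033  0.1547  1.9546  0.0005  1.0342 -1.0678]
shift tool [-0.022  -0.2908  0.0065] after-turn axes [ 0.1228 -0.2645  0.0064] turn deg [ -0.0031  -0.1116 -29.2178]
```

View pics/c5.png

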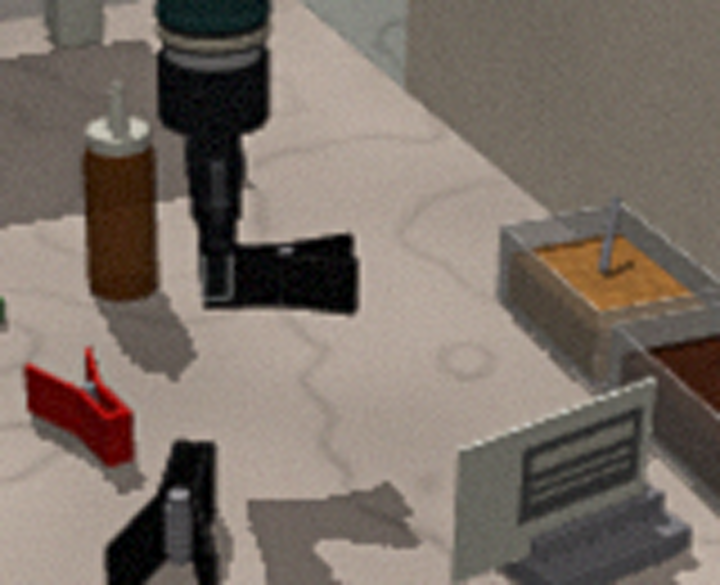

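Request:
{"api": "arm_command", "payload": {"slide": [[0.02,-0.01,0],[0.03,-0.03,0],[0.02,-0.035,0],[0,-0.04,0],[0,-0.035,0],[0,-0.03,0],[0,-0.02,0],[0,0,0]], "angular": [[0,0,0],[0,0,0],[0,0,-4],[0,0,-4],[0,0,-4],[0,0,-4],[0,0,-4],[0,0,0]], "hand": [0.01,0.01,0.01,0.01,0.01,0.01,0.01,0.01]}}

```text
time: 6.0
tool_pos: [0.4289, -0.0403, 0.1155]
tcp_rot: [0.105, -3.118, -0.001]
wrist_force: [0.5, 0.3, -0.8]
width: 0.24
```

```bash
python3 -c "
from h import *
plan((.482,-.146,.12),.21)"
```

```text
t 6.0 pos [ 0.4289 -0.0403  0.1155] w 0.23955719290328192 F [ 0.462   0.3208 -0.7863] q [-0.149  -0.0749  2.2167 -0.0039  1.0209 -1.7847]
shift tool [-0.0458 -0.109  -0.0056] after-turn axes [-0.0299 -0.1144 -0.0045] turn deg [ 0.1609 -1.2169 -8.193 ]
```

Request:
{"api": "arm_command", "payload": {"slide": [[0,0,-0.005],[0,0,0],[-0.008,-0.03,0],[-0.008,-0.03,0],[-0.008,-0.03,0],[-0.005,-0.02,0],[0,0,0],[0,0,0]], "angular": [[0.1,-0.6,-4],[0.1,-0.6,-4],[0,0,0],[0,0,0],[0,0,0],[0,0,0],[0,0,0],[0,0,0]], "hand": [0.01,0.01,0.01,0.01,0.01,0.01,0.01,0.01]}}

```text
time: 6.8
tool_pos: [0.4767, -0.1391, 0.1123]
tcp_rot: [0.317, -3.112, -0.013]
wrist_force: [-0.5, 0.5, -1.1]
width: 0.24
```

```bash
python3 -c "
from h import *
plan((.482,-.146,.068),.21)
a=bot.read_camera('top');b=bot.read_camera('side')
cv2.imwrite('pics/top6.png',a[:,:,::-1]);cv2.imwrite('pics/side6.png',b[:,:,::-1])
a=cv2.imread('pics/top6.png')[85:225,230:350];b=cv2.imread('pics/side6.png')[100:240,230:360]
cv2.imwrite('pics/c6.png',cv2.resize(np.hstack([a,b]),None,fx=3.2,fy=3.2,interpolation=2))"
```

```text
t 6.8 pos [ 0.4767 -0.1391  0.1123] w 0.23997271948607335 F [-0.4894  0.4831 -1.0571] q [-0.3355  0.055   2.095   0.0025  1.0072 -2.1107]
shift tool [-0.0043 -0.0083  0.0442] after-turn axes [-0.0037 -0.0078  0.0443] turn deg [ 0.5657 -0.7029 -0.3997]
```

View pics/c6.png

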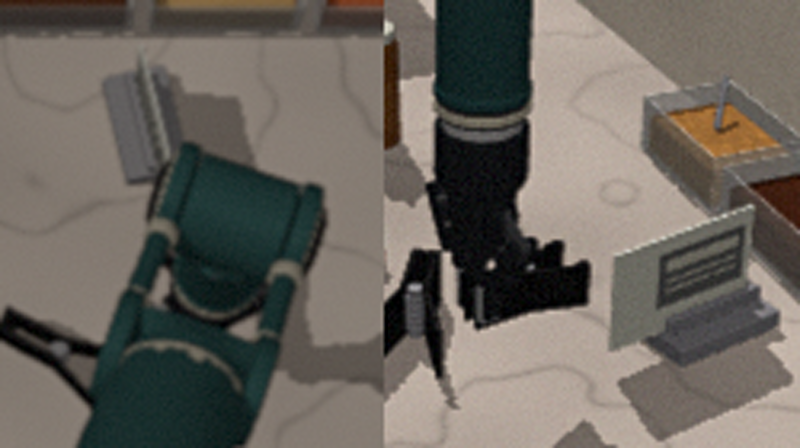

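The side view shows the clip level and open, its jaws pointing at the card's free edge. The top view is hidden by the arm. I'm descending to half-height at the stand-off.

Request:
{"api": "arm_command", "payload": {"slide": [[0,-0.004,0.015],[0,-0.004,0.015],[0,0,0.012],[0,0,0],[0,0,0],[0,0,0],[0,0,0],[0,0,0]], "angular": [[0.5,-0.7,-0.4],[0,0,0],[0,0,0],[0,0,0],[0,0,0],[0,0,0],[0,0,0],[0,0,0]], "hand": [0.01,0.01,0.01,0.01,0.01,0.01,0.01,0.01]}}

```text
time: 7.7
tool_pos: [0.4774, -0.1415, 0.071]
tcp_rot: [-0.338, 3.121, 0.002]
wrist_force: [-0.7, -0.2, -1.3]
width: 0.235
```

```bash
python3 -c "
from h import *
plan((.482,-.146,.068),.21)
b=bot.read_camera('side')
cv2.imwrite('pics/side7.png',b[:,:,::-1])
b=cv2.imread('pics/side7.png')[150:240,235:365]
cv2.imwrite('pics/c7.png',cv2.resize(b,None,fx=6,fy=6,interpolation=2))
p=bot.read_state()['tool_pos']
a=np.array([np.cos(.21),np.sin(.21),0]);l=np.array([-a[1],a[0],0])
for s in (17.5,-17.5):
  for d in (.09,.092):
    X=p+a*d+l*s/1000;X[2]=p[2]+.022; print(s,d,X,(proj('side',X)-[235,150])*6)
"
```

```text
t 7.7 pos [ 0.4774 -0.1415  0.071 ] w 0.23528219257054428 F [-0.6834 -0.229  -1.2799] q [-0.3397  0.1019  2.1339  0.0028  0.9043 -2.1279]
shift tool [-0.0035 -0.0054  0.003 ] after-turn axes [-0.0035 -0.0054  0.003 ] turn deg [0.0598 0.1402 0.3303]
17.5 0.09 [ 0.5619 -0.1057  0.0931] [291.797  230.9629]
17.5 0.092 [ 0.5639 -0.1053  0.0931] [295.3146 229.6984]
-17.5 0.09 [ 0.5692 -0.1399  0.0931] [337.2759 265.1948]
-17.5 0.092 [ 0.5711 -0.1395  0.0931] [340.8295 263.8835]
```

View pics/c7.png

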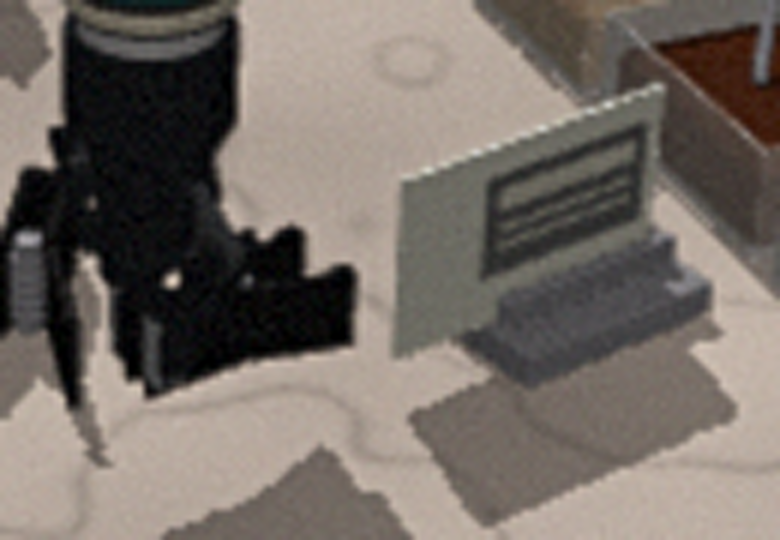

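```bash
python3 -c "
from h import *
f=lambda u,v:(235+u/6-.42,150+v/6-.42)
E=cast('side',*f(403,183),.12);E2=cast('side',*f(397,356),.02);B=cast('side',*f(661,85),.12)
print(E,E2,B,np.linalg.norm(B-E)); yaw=np.arctan2(*(B-E)[1::-1]);print('yaw',yaw)
a=np.array([np.cos(yaw),np.sin(yaw),0]);l=np.array([-a[1],a[0],0]);E0=(E+E2)/2
for n,p in dict(nearouter=(354,268),nearbot=(354,346),farin=(303,232),farout=(278,228)).items():
  X=cast('side',*f(*p),.053 if n=='nearbot' else .093);print(n,X,'board',(X-E0)@a,(X-E0)@l)
for n,p in dict(top=(285.0,145.1),bot=(165+534/4.5-.4,90+288/4.5-.4)).items(): print(n,cast('top',*p,.12 if n=='top' else .02))
X=bot.read_state()['tool_pos'];print('tcp board',(X-E0)@a,(X-E0)@l)
"
```

```text
[ 0.6075 -0.1231  0.12  ] [ 0.6119 -0.1177  0.02  ] [ 0.7627 -0.0857  0.12  ] 0.15961250953509204
yaw 0.23699753270478865
nearouter [ 0.5751 -0.1424  0.093 ] board -0.03878316754735636 -0.013224107567389298
nearbot [ 0.5748 -0.1464  0.053 ] board -0.0399800913755481 -0.017052987076618398
farin [ 0.5662 -0.1059  0.093 ] board -0.03888565708296333 0.024359828084319232
farout [ 0.5569 -0.0985  0.093 ] board -0.04621945761453953 0.033743830295245796
top [ 0.6084 -0.1194  0.12  ]
bot [ 0.6111 -0.12    0.02  ]
tcp board -0.13345118059123404 0.010487954633014454
```

Measured from the same side image, the jaw tips are about 40 mm short of the card's edge and about 8 mm too far to its +y side. I'll correct sideways first, then advance in two stages.

```bash
python3 -c "
from h import *
yaw=.225;a=np.array([np.cos(yaw),np.sin(yaw),0]);E=np.array([.6095,-.12,0])
plan(E-a*.133+[0,0,.068],yaw); plan(E-a*.070+[0,0,.068],yaw)
"
```

```text
t 7.75 pos [ 0.4775 -0.1416  0.0711] w 0.23948195542487383 F [ 0.2375 -0.6375 -0.6543] q [-0.3397  0.1018  2.1338  0.0027  0.9042 -2.1279]
shift tool [-0.0005 -0.0084  0.0031] after-turn axes [-0.0005 -0.0084  0.0031] turn deg [ 0.0503  0.1525 -0.5295]
t 7.75 pos [ 0.4775 -0.1416  0.0711] w 0.23948195542487383 F [ 0.2375 -0.6375 -0.6543] q [-0.3397  0.1018  2.1338  0.0027  0.9042 -2.1279]
shift tool [-0.0635 -0.0078  0.0032] after-turn axes [-0.0635 -0.0084  0.0031] turn deg [ 0.0503  0.1525 -0.5295]
```

Request:
{"api": "arm_command", "payload": {"slide": [[0,-0.004,0.002],[0,-0.0035,0],[0,0,0],[-0.012,0,0],[-0.012,0,0],[-0.008,0,0],[0,0,0],[0,0,0]], "angular": [[0,0,-0.5],[0,0,0],[0,0,0],[0,0,0],[0,0,0],[0,0,0],[0,0,0],[0,0,0]], "hand": [0.01,0.01,0.01,0.01,0.01,0.01,0.01,0.01]}}

```text
time: 8.55
tool_pos: [0.5152, -0.1423, 0.0698]
tcp_rot: [-0.352, 3.117, 0.0]
wrist_force: [-0.1, 0.1, -0.6]
width: 0.237
```

```bash
python3 -c "
from h import *
yaw=.225;a=np.array([np.cos(yaw),np.sin(yaw),0]);E=np.array([.6095,-.12,0])
plan(E-a*.070+[0,0,.068],yaw)
a=bot.read_camera('top');b=bot.read_camera('side')
cv2.imwrite('pics/top8.png',a[:,:,::-1]);cv2.imwrite('pics/side8.png',b[:,:,::-1])
b=cv2.imread('pics/side8.png')[150:240,235:365]
cv2.imwrite('pics/c8.png',cv2.resize(b,None,fx=6,fy=6,interpolation=2))
"
```

```text
t 8.55 pos [ 0.5152 -0.1423  0.0698] w 0.23694319538005754 F [-0.1014  0.0624 -0.6497] q [-0.3175  0.167   2.0614  0.0028  0.909  -2.115 ]
shift tool [-0.0269  0.0007  0.002 ] after-turn axes [-0.0269  0.0007  0.0018] turn deg [-0.0172  0.2773 -0.0033]
```

View pics/c8.png

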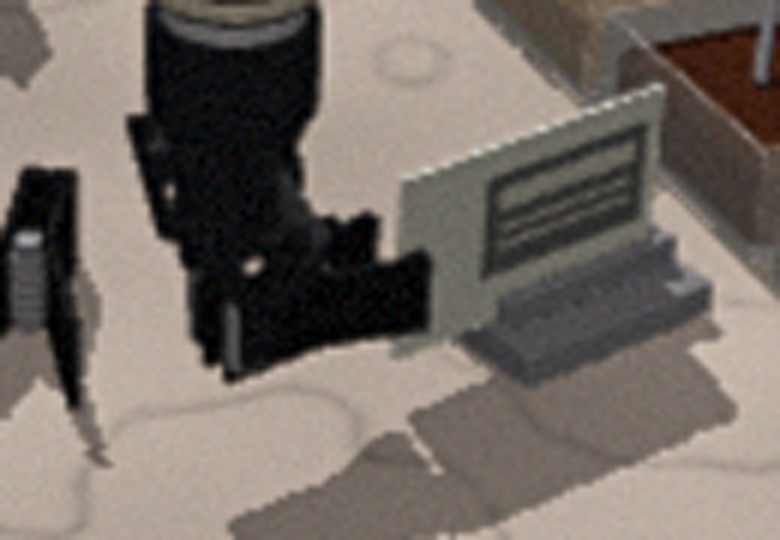

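```bash
python3 -c "
from h import *
f=lambda u,v:(235+u/6-.42,150+v/6-.42)
yaw=.225;a=np.array([np.cos(yaw),np.sin(yaw),0]);l=np.array([-a[1],a[0],0]);E=np.array([.6095,-.12,0])
for n,p in dict(near=(429,257),nearbot=(429,333),far=(378,217),farout=(353,213)).items():
  X=cast('side',*f(*p),.052 if n=='nearbot' else .092);print(n,X,'board',(X-E)@a,(X-E)@l)
"
```

```text
near [ 0.6115 -0.145   0.092 ] board -0.0036360394387343095 -0.024769971877470372
nearbot [ 0.6122 -0.1479  0.052 ] board -0.003582334810385593 -0.02780687530164266
far [ 0.6047 -0.1051  0.092 ] board -0.0013247121006434931 0.015615716765291651
farout [ 0.5954 -0.0976  0.092 ] board -0.008749754613991276 0.02497292919234675
```

Now the far inner corner is at +15.6 mm and the near outer corner at about −25.5 mm. These match the expected 15.9 and 26.3 mm, so the jaws are centred on the card. I'm advancing the last 27 mm.

Request:
{"api": "arm_command", "payload": {"slide": [[-0.008,0,0.001],[-0.01,0.0005,0],[-0.007,0,0],[0,0,0],[0,0,0],[0,0,0],[0,0,0],[0,0,0]], "angular": [[0,0.2,0],[0,0,0],[0,0,0],[0,0,0],[0,0,0],[0,0,0],[0,0,0],[0,0,0]], "hand": [0.01,0.01,0.01,0.01,0.01,0.01,0.01,0.01]}}

```text
time: 9.45
tool_pos: [0.5404, -0.1357, 0.0685]
tcp_rot: [-0.352, 3.122, 0.0]
wrist_force: [0.5, -0.6, -0.1]
width: 0.232
```

```bash
python3 -c "
from h import *
yaw=.225;a=np.array([np.cos(yaw),np.sin(yaw),0]);E=np.array([.6095,-.12,0])
plan(E-a*.070+[0,0,.068],yaw)
a=bot.read_camera('top');b=bot.read_camera('side')
cv2.imwrite('pics/top9.png',a[:,:,::-1]);cv2.imwrite('pics/side9.png',b[:,:,::-1])
b=cv2.imread('pics/side9.png')[150:240,235:365]
cv2.imwrite('pics/c9.png',cv2.resize(b,None,fx=6,fy=6,interpolation=2))
"
```

```text
t 9.45 pos [ 0.5404 -0.1357  0.0685] w 0.232376378986336 F [ 0.5442 -0.6388 -0.0733] q [-0.2908  0.2106  2.0113  0.0003  0.9195 -2.0861]
shift tool [-0.0009 -0.0002  0.0005] after-turn axes [-0.0009 -0.0002  0.0005] turn deg [ 0.0053  0.0144 -0.0375]
```

View pics/c9.png

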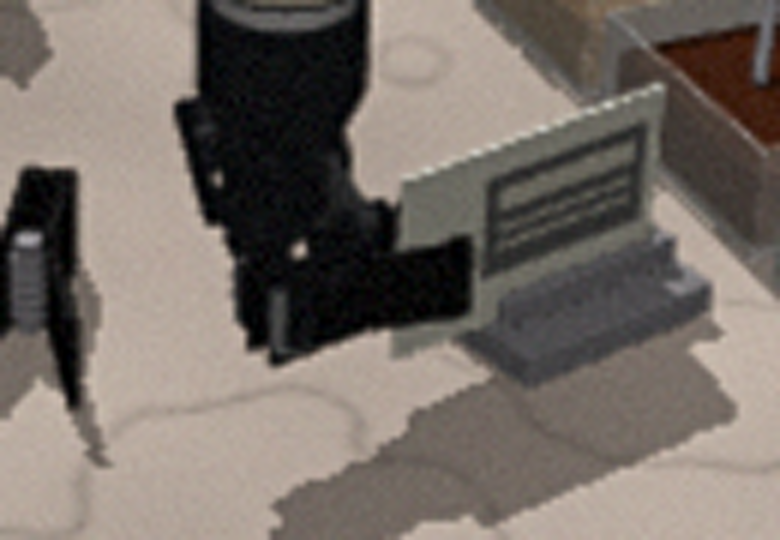

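View pics/top9.png

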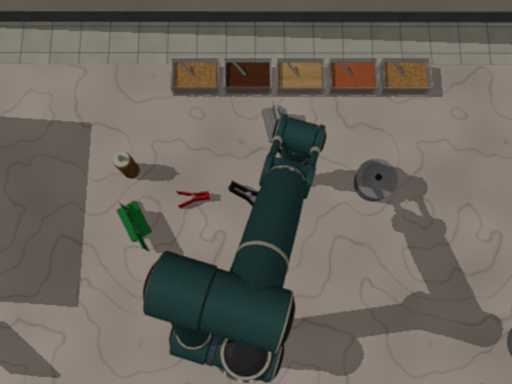

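The far jaw has gone behind the card and the near jaw's tip is at crop (471,240). The card hasn't moved: its corners are still at (403,183) and (661,85). One numeric check before handing in.

```bash
python3 -c "
from h import *
f=lambda u,v:(235+u/6-.42,150+v/6-.42)
yaw=.225;a=np.array([np.cos(yaw),np.sin(yaw),0]);l=np.array([-a[1],a[0],0]);E=np.array([.6095,-.12,0])
for p,z in(((471,240),.0905),((471,316),.0505)):
  X=cast('side',*f(*p),z);print(X,(X-E)@a,(X-E)@l)
s=bot.read_state();print((s['tool_pos']+a*.0875-E)@a,s['wrist_force'],s['width'],np.abs(s['joint_vel']).max())
"
```

```text
[ 0.637  -0.1367  0.0905] 0.023072081678412966 -0.022453763642445734
[ 0.6377 -0.1402  0.0505] 0.023022702865963772 -0.02601589949290952
0.016654176203210094 [-0.2869  0.1159 -1.3878] 0.23248653898918753 0.0013574655581364073
```

```bash
python3 -c "
from workcell import bot
print(bot.finish_job())"
```

```text
the job is handed in; nothing more can be done
None
```

I picked up the smaller black clip by its handles, squeezed it to the stop, and carried it level to the menu card. I handed it in at about 9.6 s with the jaws around the card's free edge.

**Last checks before handing in:**
- **Squeeze:** the finger opening was about 20 mm, which matches the handles being at the stop, and the arm was still.
- **Depth:** the near jaw's tip was 23 mm past the edge by the side camera. The arm's own position gave 17 mm. They disagree by about 6 mm, but both are within the 10–35 mm allowed.
- **Height:** the jaws' mid-height was about 70 mm above the counter.
- **Clearance:** the wrist force was about 1.4 N including the clip's weight, with no sign of contact. The near jaw's inner face should be about 12 mm from the card's mid-plane.
- **Other objects:** the card's corners had not moved in the side picture. The bottle and pot looked unmoved in the top view.

**Not seen directly:** in the final pose the far jaw was hidden behind the card, and the arm blocked the top view. The far jaw's position rests on the measurement 27 mm before the end, when its inner face was about 16 mm to the card's other side.

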